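# Unclamp the die tray and hold it up level

### The arm

A 6-joint arm with a two-finger parallel gripper is mounted at the origin on the work surface. World frame = base frame: x ahead of the robot, y to its left, z up, the work surface at z = 0. Lengths are in m, angles in rad, forces in N, time in s.
With the tool pointing down it reaches from about 0.35 to 0.85 m from the base axis. Payload 8.1 kg.
Tool frame: the origin (TCP) lies at the very end of the fingers, on their centre line; the grasp point (between the pads) lies 19 mm behind it; z points along the fingers, y is the line along which they close (so a half turn about z gives the same grasp; the last joint's range is limited). The gripper opens to 93 mm and grips with 3 to 60 N. Pads are 15 mm wide; open, the fingers measure 128 mm over their backs; the gripper's body (75 mm by 188 mm) begins 65 mm behind the grasp point.
Start: joints at [-1.433, 0.13, 1.488, -0, 1.523, -0.085], TCP at [0.133, -0.585, 0.219] pointing down, gripper open.
Joint ranges: [-2.96, 2.96], [-0.89, 2.26], [0.02, 2.5], [-1.34, 4.48], [0, 2.73], [-2.66, 2.66]. Speed limits (rad/s): [2.39, 2.39, 2.79, 3.14, 3.14, 3.14].

### API

Orientations are given as a rotation vector (axis times angle).
In Python, from plant import robot, imaging gives the robot as it stands.
- The arm moves only by the tool jog_arm, never from a script. Its argument "rows" is a list of rows, each a list of 2 entries, a list of its own where there are three numbers: the shift along the tool's x, y, z each as a share of 0.2 m, from -1 to 1, then the turn, a rotation vector about the tool's x, y, z each as a share of pi/2 rad, from -1 to 1. A call has 1 to 5 rows; each row is the pose to reach, as a shift and turn from the pose commanded when the call began, along the tool's axes at that moment; what a row does not reach only later rows make up. A row lasts 1/10 s, in which the tool goes at most 50 mm and 8.59 degrees, less where a joint would pass 70% of its speed; a pose out of reach is approached as far as the arm can. A call with a number of a shift or a turn outside -1 to 1 is refused whole. A call with a gripper value outside its range is refused whole. "hand" is the closure, from -1 (fully open) to 1 (shut), set as the call begins (left out, the last holds). The fingers move at their own pace and stop on an object; "squeeze" is the grip in N (left out, the last holds). Time passes only in rows, so rows that repeat a pose let the fingers close. It gives the time, the measured TCP pose, the force, the opening and the grip force at its end, in the units of the state.
- robot.read_state(): the state, without advancing time (a new reading comes with each control period).
- imaging.read_camera(name): name is "scene" or "top" or "wrist"; returns a dict with "frame" (480x640x3 uint8, red, green, blue), "vertical_fov" (degrees; the focal length in pixels is half the picture's height over the tangent of half this angle, whatever the lens; pixels are square), "cx", "cy" (the principal point, pixels), "R" (3x3) and "t" (3): a world point X has camera coordinates R X + t. Camera axes: x right, y down, z forward; pixel columns grow to the right and rows downward; lengths in m; the calibration is good to about 2 mm. A picture is of the moment at which its call begins. There is no depth.
- robot.close_job(): hands the job in; it is judged then, once.
The state is a dict: "t": time; "q": joint angles; "dq": joint speeds; "joint_torque": joint torques, N m; "tool_pos": TCP position; "orientation": TCP orientation; "force": force on the tool from outside, world axes, zero at the start; "wrist_torque": the same for the moment, N m; "opening": finger opening in m; "gripper_force": force on a finger pad.
Only numpy, scipy, OpenCV 4.12 (cv2) and the standard library are available. Lean on these libraries where they do the work, as an engineer would, in place of code of your own. Each camera call takes 0.05 s, during which the arm holds its last target. There are 200 camera calls.

### The job

Unclamp the tray of watch case dies from its bench dock: turn the black clamp knob clockwise until it clicks over and its arm is well clear of the tray's lug. Then take the tray by its handle, lift it straight up until its underside is about 12 cm above the bench, and finish while still holding it there, level and steady in the gripper, for the watchmaker to take, with the three dies still in it. Don't tip the tray on the way, and leave everything else on the bench where it is.

Things in the scene. Friction and masses are not known exactly. Their poses are not given: they have to be found in the camera images.
- dock: dark steel docking plate, 116 (x) x 225 (y) x 12 mm thick, fixed on the bench at a varying place and yaw. Origin: centre of its underside, z up. Tray bay centred at y = -50 mm between 4 mm high strips (2.5 mm play); knob axis at x = 0, y = +62 mm; a fixed detent housing 22 x 20 mm, with its ball plunger up to 36 mm above the bench, stands 45 mm from the knob axis towards +x
- clamp (a joint): turn of the clamp knob, rad: 0 (start) clamped, steel arm over the tray's lug; 1.4 end stop, tray free. Grows as the knob turns CLOCKWISE seen from above. A detent resists with up to 0.2 N m until 0.7, then the knob snaps on by itself to 1.4; let go before 0.7 it springs back. From 0.95 up the arm is well clear
- knob_grip (a point): on the knob's axis, 64 mm above the bench, at grip height; the frame turns with the knob. Black bar grip 50 mm long along y, 14 mm thick along x (pinch across x), from 28 mm below to 14 mm above this point, on a round hub of radius 21 mm. The steel clamp arm, 12 mm wide, points along -y to 50 mm from the axis, its top 30 mm below this point
- tray: loose aluminium tray in the dock, 90 (x) x 110 (y) mm, walls 20 mm high, 4 mm thick, three compartments side by side along y with one loose die in each; a clamping lug sticks out 18 mm at the +y end; 0.25 to 0.5 kg loaded. Origin: centre of its underside (12 mm above the bench when docked), axes parallel to the dock's, z up
- tray_grip (a point): middle of the tray's carrying handle, 78 mm above the tray's underside (90 mm above the bench when docked); axes as the tray's. Flat-sided black bar along y, 94 mm long, 12 mm thick along x (pinch across x), 18 mm high, on a post at each end (y = +-49 mm); 49 mm free height between it and the tray walls
- die0: small loose steel case-opening die, a disc 22 mm across, 12 mm high, about 30 g, in the tray's -y compartment. Origin: centre of its underside
- die1: the same, 25 mm across, 13 mm high, about 40 g, in the middle compartment
- die2: the same, 28 mm across, 14 mm high, about 50 g, in the +y compartment
- loupe: black eye loupe, 38 mm across, 34 mm high, standing beyond the dock. Bystander, loose; leave it where it is. Origin: centre of its underside
- spare_die: single large steel die, 36 mm across, 16 mm high, standing beyond the dock. Bystander, loose; leave it where it is. Origin: centre of its underside
- driver: precision screwdriver 120 mm long along its y, up to 11 mm high, lying on the robot's side of the dock. Bystander, loose; leave it where it is. Origin: centre of its underside
- tweezers: steel tweezers, 127 mm long along their y, 12 mm wide, 5 mm thick, lying past the dock's -y end. Bystander, loose; leave it where it is. Origin: centre of its underside
- blower: rubber dust blower bulb, 58 mm across, 100 mm high with its nozzle up, well aside. Bystander, loose; leave it where it is. Origin: centre of its underside
- organiser: clear flat parts box 90 x 70 x 20 mm, well aside. Bystander, loose; leave it where it is. Origin: centre of its underside
- case_box: dark blue watch box 85 x 110 x 42 mm, well aside. Bystander, loose; leave it where it is. Origin: centre of its underside
Not all that is in view belongs to the job. What is shaped like the tray but orange is not meant.

How it is judged:
On the way, in this order (a step that is already met when the one before it is completed fails the run):
1. the clamp knob has clicked over past its detent while the tray still sits in the dock (value of joint clamp above 0.95 rad and height (world z) of tray below 0.02 m), for 0.1 s.
2. the tray has been lifted level, clear of the dock, in the fingers (height (world z) of tray above 0.05 m and angle between tray's own z axis and vertical below 0.2 rad and contact force between tray and the fingers above 1 N and contact force between tray and dock below 0.1 N), for 0.2 s.
At the end, for the whole second after the job is handed in: The tray hangs in the fingers with its underside 90 to 160 mm above the bench, tilted less than 0.1 rad, at rest (under 20 mm/s and 0.15 rad/s), touching nothing else but its dies; all three dies lie in it; the clamp knob is at 0.95 rad or more; the bystanders are where they were (height (world z) of tray between 0.09 and 0.16 m and angle between tray's own z axis and vertical below 0.1 rad and linear speed of tray below 0.02 m/s and angular speed of tray below 0.15 rad/s and contact force between tray and the fingers above 1 N and contact force between tray and dock below 0.1 N and contact force between tray and loupe below 0.1 N and contact force between tray and spare_die below 0.1 N and contact force between tray and driver below 0.1 N and contact force between tray and tweezers below 0.1 N and contact force between tray and blower below 0.1 N and contact force between tray and organiser below 0.1 N and contact force between tray and case_box below 0.1 N and value of joint clamp above 0.95 rad and x of die0 in the frame of tray between -0.043 and 0.043 m and y of die0 in the frame of tray between -0.053 and 0.053 m and z of die0 in the frame of tray between -0.002 and 0.016 m and x of die1 in the frame of tray between -0.043 and 0.043 m and y of die1 in the frame of tray between -0.053 and 0.053 m and z of die1 in the frame of tray between -0.002 and 0.016 m and x of die2 in the frame of tray between -0.043 and 0.043 m and y of die2 in the frame of tray between -0.053 and 0.053 m and z of die2 in the frame of tray between -0.002 and 0.016 m); the arm keeps its last pose, push and grip.
It fails at once if the tray is tipped by more than 0.3 rad (angle between tray's own z axis and vertical above 0.3 rad).
It fails at once if a die leaves the tray (not (x of die0 in the frame of tray between -0.043 and 0.043 m and y of die0 in the frame of tray between -0.053 and 0.053 m and z of die0 in the frame of tray between -0.002 and 0.016 m and x of die1 in the frame of tray between -0.043 and 0.043 m and y of die1 in the frame of tray between -0.053 and 0.053 m and z of die1 in the frame of tray between -0.002 and 0.016 m and x of die2 in the frame of tray between -0.043 and 0.043 m and y of die2 in the frame of tray between -0.053 and 0.053 m and z of die2 in the frame of tray between -0.002 and 0.016 m)).
It fails at once if a bystander is moved by more than 30 mm (distance of any of loupe, spare_die, driver, tweezers, blower, organiser, case_box from where it was at the start of the episode above 0.03 m).
It also fails if it takes over 48 s, if anything falls off the work surface, if the arm or the gripper's body presses on something with over 40 N, if the wrist force passes 120 N, or if a joint passes its speed limit or range.

## Working session

There is one attempt and no reset: what is moved stays moved. The work goes in short steps, Python scripts to look and compute and a tool call to move; the robot and the scene stay as the last step left them, time stands still between calls to the robot, and variables do not carry over. Pictures are saved under pics/ and viewed, at most 10 in all, crops included, and the job is handed in when it is done.

Besides the shell and the picture viewer there is one more tool, called after ">>>" as a command line: name --argument value ..., lists and objects as JSON in quotes. jog_arm: Moves the arm, as the interface text tells. Its arguments: {"type":"object","properties":{"rows":{"type":"array"},"hand":{"type":"number"},"squeeze":{"type":"number"}},"required":["rows"]}

```bash
mkdir -p pics
cat > h.py <<'E'
import numpy as np, cv2, pickle
from plant import robot, imaging
def snap(n,f):
    c=imaging.read_camera(n); cv2.imwrite(f'pics/{f}.png',c['frame'][:,:,::-1]); pickle.dump(c,open(f'pics/{f}.pkl','wb')); return c
def load(f): return pickle.load(open(f'pics/{f}.pkl','rb'))
def ray(c,u,v):
    f=240/np.tan(np.radians(c['vertical_fov'])/2); R=np.array(c['R']); t=np.array(c['t'])
    d=R.T@np.array([(u-c['cx'])/f,(v-c['cy'])/f,1]); return -R.T@t, d/np.linalg.norm(d)
def atz(c,u,v,z):
    o,d=ray(c,u,v); return o+d*(z-o[2])/d[2]
def proj(c,X):
    f=240/np.tan(np.radians(c['vertical_fov'])/2); p=np.array(c['R'])@X+c['t']; return f*p[0]/p[2]+c['cx'],f*p[1]/p[2]+c['cy']
def tri(obs):
    A=0;b=0
    for c,u,v in obs:
        o,d=ray(c,u,v); P=np.eye(3)-np.outer(d,d); A=A+P; b=b+P@o
    X=np.linalg.solve(A,b); return X,[np.round(np.array(proj(c,X))-(u,v),1) for c,u,v in obs]
E
python3 - <<'E'
from h import *
a=snap('top','top0'); b=snap('scene','sc0')
for c in(a,b): print(c['vertical_fov'],c['cx'],c['cy'],-np.array(c['R']).T@c['t'])
print(robot.read_state())
E
```

```text
45.14368526285156 327.5246900837558 238.45138919373272 [0.31806817 0.01504056 1.51746743]
51.43160822929427 327.1715241765137 243.7633983928418 [1.3079559 0.0870119 0.8203505]
{'t': 0.1, 'q': array([-1.43339602e+00,  1.31100154e-01,  1.48915333e+00, -5.43714036e-05,
        1.52298097e+00, -8.53953379e-02]), 'dq': array([-0.00145876, -0.00177934, -0.00346255, -0.00035049, -0.00014129,
        0.00041091]), 'joint_torque': array([ 6.15994031e-04, -5.61342788e+01, -4.93098700e+01,  7.69839529e-02,
        2.90998531e-02, -6.31431180e-05]), 'tool_pos': array([ 0.13250959, -0.58466951,  0.21769303]), 'orientation': array([-3.12048991e+00, -3.49065034e-01,  1.52248244e-04]), 'force': array([-0.18405288,  0.62073839,  0.11621289]), 'wrist_torque': array([ 0.00264233, -0.03045653,  0.02440998]), 'gripper_force': 0.0, 'opening': 0.09300941182170602}
```

View pics/top0.png

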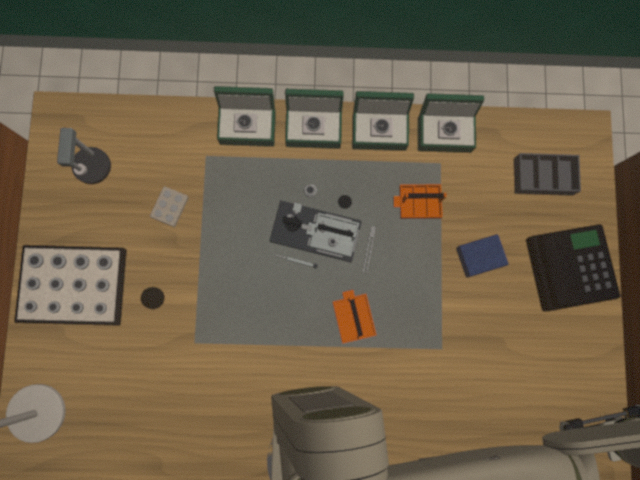

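View pics/sc0.png

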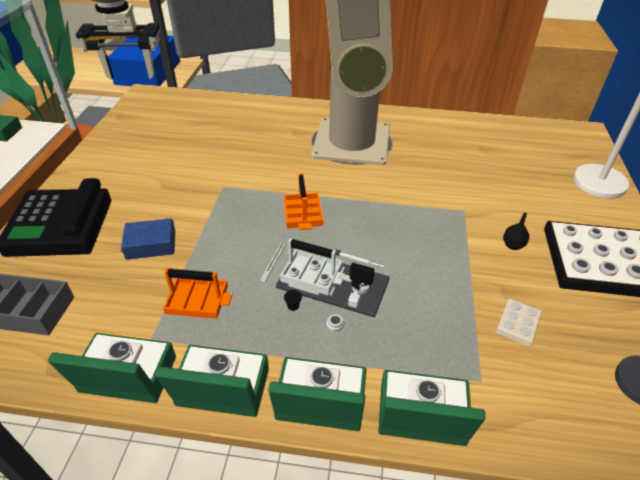

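The top view shows the dark dock at about (316,231). On it are the aluminium tray at (335,233) with a black handle and the knob at (293,221). There are three tray-shaped things: aluminium in the dock (335,233), orange (420,202) and orange (354,317). The aluminium one is meant, because it is docked and clamped. I'll confirm it in an enlarged crop.

Run:
```python
from h import *
a=load('top0')['frame'][190:275,260:385,::-1]; b=load('sc0')['frame'][230:325,255:395,::-1]
a=cv2.resize(a,(750,510),interpolation=cv2.INTER_CUBIC); cv2.imwrite('pics/ct.png',a)
b=cv2.resize(b,(784,532),interpolation=cv2.INTER_CUBIC); cv2.imwrite('pics/cs.png',b)
```

```text
(no output)
```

View pics/ct.png

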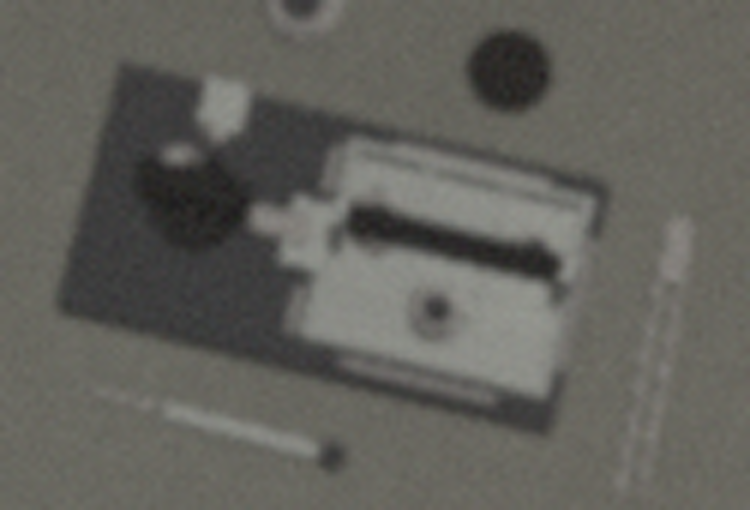

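View pics/cs.png

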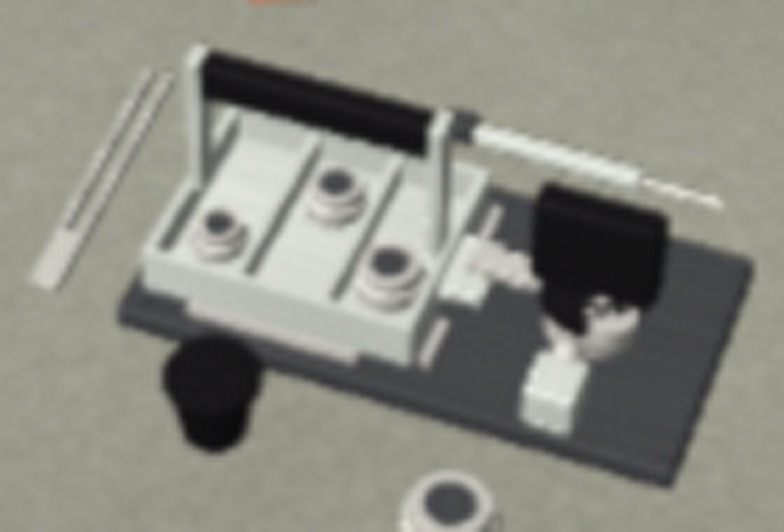

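The crops confirm it: the aluminium tray has three dies and is clamped, with the arm over its lug. The top-crop dock corners are at (122,65), (607,185), (550,432) and (60,310).

Run:
```python
from h import *
T=load('top0');S=load('sc0')
t=lambda u,v:((u+.5)/6-.5+260,(v+.5)/6-.5+190)
s=lambda u,v:((u+.5)/5.6-.5+255,(v+.5)/5.6-.5+230)
# dock top corners TL(+x+y) TR(+x-y) BR(-x-y) BL(-x+y)
C=[atz(T,*t(*p),.012)[:2] for p in[(122,65),(607,185),(550,432),(60,310)]]
C=np.array(C);c=C.mean(0);d=(C[0]+C[3]-C[1]-C[2]);yaw=np.arctan2(-d[0],d[1])
print('dock',c,np.degrees(yaw),[np.linalg.norm(C[i]-C[i-1]) for i in range(4)])
for n,p in[('+x+y',(670,483)),('-x+y',(752,265))]: print(n,atz(S,*s(*p),.012))
R=lambda x,y:c+np.array([x*np.cos(yaw)-y*np.sin(yaw),x*np.sin(yaw)+y*np.cos(yaw)])
print('model knob',R(0,.062),'tray',R(0,-.05))
print('handle',tri([(T,*t(455,240)),(S,*s(318,92))]))
print('knobtop',tri([(T,*t(192,183)),(S,*s(603,200))]))
for X in [(*R(0,-.05),.099),(*R(0,-.003),.099),(*R(0,-.097),.099),(*R(0,.062),.078),(*R(0,.087),.078),(*R(0,.037),.078)]:
    u,v=proj(T,np.array(X));a,b=proj(S,np.array(X)); print(np.round([(u+.5-260)*6,(v+.5-190)*6,(a+.5-255)*5.6,(b+.5-230)*5.6]))
```

```text
dock [0.57860331 0.01525033] -12.476573474656192 [np.float64(0.11311622910404157), np.float64(0.22167444831325106), np.float64(0.11322342946302939), np.float64(0.2214165780584171)]
+x+y [0.66727808 0.11207467 0.012     ]
-x+y [0.55503676 0.13680996 0.012     ]
model knob [0.59199782 0.07578617] tray [ 0.56780129 -0.03356889]
handle (array([ 0.56874646, -0.03395986,  0.09443547]), [array([-0.4,  0. ]), array([-0.4, -0. ])])
knobtop (array([0.59283725, 0.07653577, 0.0784805 ]), [array([-0.1,  0. ]), array([-0.2, -0. ])])
[453. 241. 318.  82.]
[343. 214. 436. 114.]
[563. 268. 201.  51.]
[194. 186. 601. 200.]
[136. 171. 666. 217.]
[251. 200. 536. 182.]
```

```bash
cat > go.py <<'E'
import sys
from h import *
from scipy.spatial.transform import Rotation as Ro
x,y,z,yaw=map(float,sys.argv[1:5])
s=robot.read_state(); R=Ro.from_rotvec(s['orientation'])
a=np.radians(yaw); X=np.array([np.cos(a),np.sin(a),0]);Z=np.array([0,0,-1.])
G=Ro.from_matrix(np.c_[X,np.cross(Z,X),Z])
print('t',s['t'],'pos',s['tool_pos'].round(4),'F',s['force'].round(1))
print('shift',(R.inv().apply(np.array([x,y,z])-s['tool_pos'])/.2).round(4),'turn',((R.inv()*G).as_rotvec()/(np.pi/2)).round(4))
E
python3 go.py .592 .076 .2 77.5
```

```text
t 0.1 pos [ 0.1325 -0.5847  0.2177] F [-0.2  0.6  0.1]
shift [ 2.9706 -2.7139  0.0932] turn [-9.000e-04 -6.000e-04 -7.193e-01]
```

>>> jog_arm --rows '[[[0.15, -0.14, 0], [0, 0, 0]], [[0.3, -0.28, 0], [0, 0, 0]], [[0.5, -0.45, 0], [0, 0, 0]], [[0.7, -0.63, 0], [0, 0, 0]], [[0.9, -0.82, 0], [0, 0, 0]]]' --hand -0.1 --squeeze 40

```text
t: 0.6
tool_pos: [0.2661, -0.3931, 0.2181]
orientation: [-3.122, -0.348, 0.0]
force: [0.6, -0.7, 0.3]
opening: 0.0576
gripper_force: 0.0
```

>>> jog_arm --rows '[[[0.2, -0.18, 0], [0, 0, 0]], [[0.4, -0.36, 0], [0, 0, 0]], [[0.6, -0.54, 0], [0, 0, 0]], [[0.8, -0.72, 0], [0, 0, 0]], [[1, -0.9, 0], [0, 0, 0]]]'

```text
t: 1.1
tool_pos: [0.4104, -0.1889, 0.2185]
orientation: [3.122, 0.349, 0.0]
force: [1.5, -1.2, 0.5]
opening: 0.0512
gripper_force: 0.0
```

>>> jog_arm --rows '[[[0.2, -0.18, 0], [0, 0, 0]], [[0.4, -0.36, 0], [0, 0, 0]], [[0.6, -0.54, 0], [0, 0, 0]], [[0.75, -0.7, 0], [0, 0, 0]], [[0.85, -0.8, 0], [0, 0, 0]]]'

```text
t: 1.6
tool_pos: [0.541, 0.0059, 0.2181]
orientation: [-3.121, -0.352, 0.001]
force: [1.0, -1.2, 0.1]
opening: 0.0509
gripper_force: 0.0
```

>>> jog_arm --rows '[[[0, 0, 0], [0, 0, -0.08]], [[0, 0, 0], [0, 0, -0.16]], [[0, 0, 0], [0, 0, -0.24]], [[0, 0, 0], [0, 0, -0.32]], [[0, 0, 0], [0, 0, -0.4]]]'

```text
t: 2.1
tool_pos: [0.5399, 0.0029, 0.2181]
orientation: [-2.857, -1.304, 0.001]
force: [-0.2, 0.9, -0.6]
opening: 0.0514
gripper_force: 0.0
```

```bash
python3 go.py .592 .076 .2 77.5
```

```text
t 2.1 pos [0.5399 0.0029 0.2181] F [-0.2  0.9 -0.6]
shift [ 0.4467 -0.0424  0.0901] turn [-6.000e-04  2.000e-04 -3.159e-01]
```

>>> jog_arm --rows '[[[0.1, -0.01, 0.02], [0, 0, -0.08]], [[0.2, -0.02, 0.04], [0, 0, -0.16]], [[0.3, -0.03, 0.06], [0, 0, -0.24]], [[0.4, -0.04, 0.08], [0, 0, -0.316]], [[0.447, -0.042, 0.09], [0, 0, -0.316]]]'

```text
t: 2.6
tool_pos: [0.5929, 0.0768, 0.1995]
orientation: [-2.451, -1.963, 0.002]
force: [0.1, -0.6, 0.9]
opening: 0.0511
gripper_force: 0.0
```

```bash
python3 - <<'E'
from h import *
W=snap('wrist','w1')
T=load('top0')
c=np.array([.5786,.01525]);yaw=np.radians(-12.48)
R=lambda x,y,z:np.array([*(c+[x*np.cos(yaw)-y*np.sin(yaw),x*np.sin(yaw)+y*np.cos(yaw)]),z])
for n,p in dict(k=(0,.062,.078),kp=(0,.087,.078),km=(0,.037,.078),h=(0,-.05,.099),h1=(0,-.003,.099),h2=(0,-.097,.099)).items(): print(n,np.round(proj(W,R(*p)),1))
E
python3 go.py .592 .076 .05 77.5
```

```text
k [319.8 237.6]
kp [319.6 207.3]
km [319.9 266.5]
h [320.2 371.9]
h1 [320.  321.9]
h2 [320.4 417.8]
t 2.65 pos [0.5931 0.0772 0.1993] F [-1.4  1.  -0.5]
shift [-0.0073 -0.0028  0.7467] turn [-0.001  -0.0001 -0.004 ]
```

View pics/w1.png

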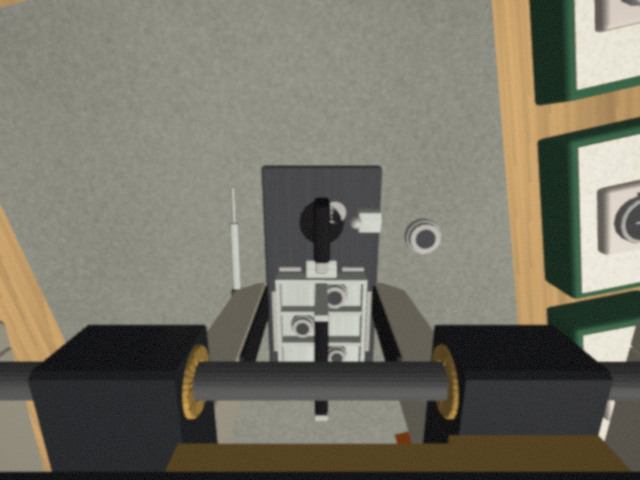

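The wrist view shows the knob bar spanning (321,199–262) and the handle ending at about (321,418). Both agree with the dock model to about 1 px across, and the fingers straddle the bar's line, so I'm descending.

>>> jog_arm --rows '[[[-0.004, -0.003, 0.15], [0, 0, -0.004]], [[-0.006, -0.003, 0.3], [0, 0, -0.004]], [[-0.006, -0.003, 0.48], [0, 0, -0.004]], [[-0.006, -0.003, 0.65], [0, 0, -0.004]], [[-0.006, -0.003, 0.75], [0, 0, -0.004]]]'

```text
t: 3.15
tool_pos: [0.5897, 0.0737, 0.0474]
orientation: [-2.451, -1.961, 0.006]
force: [-0.8, -0.3, -1.3]
opening: 0.0511
gripper_force: 0.0
```

>>> jog_arm --rows '[[[0, 0, 0], [0, 0, 0]], [[0, 0, 0], [0, 0, 0]], [[0, 0, 0], [0, 0, 0]], [[0, 0, 0], [0, 0, 0]], [[0, 0, 0], [0, 0, 0]]]' --hand 1 --squeeze 40

```text
t: 3.65
tool_pos: [0.593, 0.0745, 0.0522]
orientation: [2.448, 1.966, 0.003]
force: [-0.7, 0.7, 0.5]
opening: 0.0155
gripper_force: 0.0
```

```bash
python3 go.py .592 .076 .05 77.5
```

```text
t 3.65 pos [0.593  0.0745 0.0522] F [-0.7  0.7  0.5]
shift [ 0.0061 -0.0066  0.0109] turn [ 0.0015 -0.0004  0.0005]
```

>>> jog_arm --rows '[[[0, 0, 0], [0, 0, 0]], [[0, 0, 0], [0, 0, 0]], [[0, 0, 0], [0, 0, 0]]]'

```text
t: 3.95
tool_pos: [0.5934, 0.0744, 0.0521]
orientation: [2.448, 1.966, 0.004]
force: [3.6, -1.0, 6.5]
opening: 0.0135
gripper_force: 40.0
```

>>> jog_arm --rows '[[[0, 0, 0], [0, 0, 0.06]], [[0, 0, 0], [0, 0, 0.12]], [[0, 0, 0], [0, 0, 0.18]], [[0, 0, 0], [0, 0, 0.24]], [[0, 0, 0], [0, 0, 0.3]]]'

```text
t: 4.45
tool_pos: [0.5924, 0.0749, 0.0521]
orientation: [-2.843, -1.337, -0.001]
force: [-3.3, 1.6, 11.0]
opening: 0.0137
gripper_force: 40.0
```

>>> jog_arm --rows '[[[0, 0, 0], [0, 0, 0.06]], [[0, 0, 0], [0, 0, 0.12]], [[0, 0, 0], [0, 0, 0.18]], [[0, 0, 0], [0, 0, 0.24]], [[0, 0, 0], [0, 0, 0.3]]]'

```text
t: 4.95
tool_pos: [0.5917, 0.0759, 0.0521]
orientation: [-3.075, -0.636, 0.0]
force: [-6.9, 5.4, 12.3]
opening: 0.0139
gripper_force: 40.0
```

```bash
python3 go.py .592 .076 .05 0; python3 -c "
from plant import robot;s=robot.read_state();print(s['wrist_torque'],s['q'],s['opening'],s['gripper_force'])"
```

```text
t 4.95 pos [0.5917 0.0759 0.0521] F [-6.9  5.4 12.3]
shift [ 0.0016 -0.      0.0103] turn [-1.200e-03  1.000e-04  2.596e-01]
[ 0.98582616  1.20315663 -0.05996859] [0.0404177  0.25923028 1.65700662 0.00196035 1.22580693 1.20273983] 0.013870147593218942 39.999375343322754
```

>>> jog_arm --rows '[[[0, 0, 0], [0, 0, 0.06]], [[0, 0, 0], [0, 0, 0.12]], [[0, 0, 0], [0, 0, 0.18]], [[0, 0, 0], [0, 0, 0.24]], [[0, 0, 0], [0, 0, 0.25]]]'

```text
t: 5.45
tool_pos: [0.5915, 0.0768, 0.052]
orientation: [-3.138, -0.025, 0.001]
force: [-7.8, 8.8, 13.3]
opening: 0.0139
gripper_force: 40.0
```

>>> jog_arm --rows '[[[0, 0, 0], [0, 0, 0]], [[0, 0, 0], [0, 0, 0]], [[0, 0, 0], [0, 0, 0]], [[0, 0, 0], [0, 0, 0]]]' --hand 0.2

```text
t: 5.85
tool_pos: [0.5916, 0.0743, 0.0501]
orientation: [3.141, 0.029, -0.002]
force: [0.3, 0.1, -0.1]
opening: 0.0363
gripper_force: 0.0
```

```bash
python3 go.py .592 .076 .2 0
```

```text
t 5.85 pos [0.5916 0.0743 0.0501] F [ 0.3  0.1 -0.1]
shift [ 0.0016 -0.0084 -0.7493] turn [0.0001 0.0006 0.0118]
```

Up, then check the clamp from the top and scene views.

>>> jog_arm --rows '[[[0, 0, -0.1], [0, 0, 0]], [[0, 0, -0.3], [0, 0, 0]], [[0, 0, -0.5], [0, 0, 0]], [[0, 0, -0.65], [0, 0, 0]], [[0, 0, -0.75], [0, 0, 0]]]'

```text
t: 6.35
tool_pos: [0.593, 0.0743, 0.2037]
orientation: [3.141, 0.029, 0.005]
force: [-0.1, 0.5, -0.3]
opening: 0.037
gripper_force: 0.0
```

>>> jog_arm --rows '[[[0, 0, 0], [0, 0, -0.08]], [[0, 0, 0], [0, 0, -0.16]], [[0, 0, 0], [0, 0, -0.24]], [[0, 0, 0], [0, 0, -0.32]], [[0, 0, 0], [0, 0, -0.4]]]'

```text
t: 6.85
tool_pos: [0.5918, 0.0742, 0.2003]
orientation: [-2.976, -1.006, 0.001]
force: [-0.7, -0.3, 0.3]
opening: 0.0372
gripper_force: 0.0
```

>>> jog_arm --rows '[[[0, 0, 0], [0, 0, -0.08]], [[0, 0, 0], [0, 0, -0.16]], [[0, 0, 0], [0, 0, -0.24]], [[0, 0, 0], [0, 0, -0.32]], [[0, 0, 0], [0, 0, -0.4]]]'

```text
t: 7.35
tool_pos: [0.5918, 0.0743, 0.2002]
orientation: [-2.519, -1.876, 0.001]
force: [-0.2, -0.7, -0.5]
opening: 0.037
gripper_force: 0.0
```

```bash
python3 - <<'E'
from h import *
S=snap('scene','s2'); W=snap('wrist','w2')
b=cv2.resize(S['frame'][230:325,255:395,::-1],(560,380),interpolation=cv2.INTER_CUBIC)
w=cv2.resize(W['frame'][150:430,210:440,::-1],(230,380))
cv2.imwrite('pics/c2.png',np.hstack([b,w]))
E
python3 go.py .568 -.034 .2 77.5
```

```text
t 7.45 pos [0.5918 0.0743 0.2003] F [-1.2 -0.1  0. ]
shift [-0.5528  0.0429  0.0015] turn [-0.0004  0.0002 -0.0481]
```

View pics/c2.png

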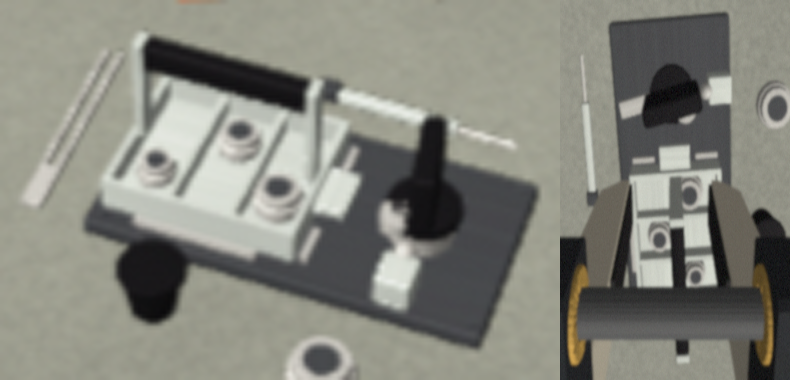

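The crop shows the knob bar across the dock, with the arm pointing to -x at wrist crop (630,105) and the lug at scene crop (338,190) free. Next is the handle.

>>> jog_arm --rows '[[[-0.12, 0.01, 0], [0, 0, -0.02]], [[-0.25, 0.02, 0], [0, 0, -0.048]], [[-0.4, 0.03, 0], [0, 0, -0.048]], [[-0.5, 0.04, 0], [0, 0, -0.048]], [[-0.553, 0.043, 0], [0, 0, -0.048]]]' --hand -0.1

```text
t: 7.95
tool_pos: [0.5676, -0.0355, 0.2005]
orientation: [2.457, 1.958, -0.001]
force: [0.2, 0.1, -0.4]
opening: 0.0513
gripper_force: 0.0
```

>>> jog_arm --rows '[[[0, 0, 0.15], [0, 0, 0]], [[0, 0, 0.3], [0, 0, 0]], [[0, 0, 0.45], [0, 0, 0]], [[0, 0, 0.55], [0, 0, 0]], [[0, 0, 0.65], [0, 0, 0]]]'

```text
t: 8.45
tool_pos: [0.5676, -0.0333, 0.0692]
orientation: [-2.454, -1.96, 0.001]
force: [0.9, -0.1, -0.2]
opening: 0.0515
gripper_force: 0.0
```

```bash
python3 go.py .568 -.034 .07 77.5
```

```text
t 8.45 pos [ 0.5676 -0.0333  0.0692] F [ 0.9 -0.1 -0.2]
shift [-0.003   0.0029 -0.004 ] turn [-0.0007 -0.0001 -0.0029]
```

>>> jog_arm --rows '[[[0, 0, 0], [0, 0, 0]], [[0, 0, 0], [0, 0, 0]], [[0, 0, 0], [0, 0, 0]], [[0, 0, 0], [0, 0, 0]], [[0, 0, 0], [0, 0, 0]]]' --hand 1 --squeeze 45

```text
t: 8.95
tool_pos: [0.5688, -0.0339, 0.0718]
orientation: [2.451, 1.963, 0.002]
force: [0.4, 0.1, -0.4]
opening: 0.0154
gripper_force: 0.0
```

>>> jog_arm --rows '[[[0, 0, 0], [0, 0, 0]], [[0, 0, 0], [0, 0, 0]], [[0, 0, 0], [0, 0, 0]], [[0, 0, 0], [0, 0, 0]], [[0, 0, 0], [0, 0, 0]]]'

```text
t: 9.45
tool_pos: [0.5688, -0.0339, 0.0716]
orientation: [2.451, 1.963, 0.002]
force: [0.8, 0.2, 5.0]
opening: 0.0115
gripper_force: 45.0
```

>>> jog_arm --rows '[[[0, 0, -0.02], [0, 0, 0]], [[0, 0, -0.05], [0, 0, 0]], [[0, 0, -0.08], [0, 0, 0]], [[0, 0, -0.11], [0, 0, 0]], [[0, 0, -0.13], [0, 0, 0]]]'

```text
t: 9.95
tool_pos: [0.5682, -0.0338, 0.0973]
orientation: [2.452, 1.964, 0.0]
force: [-0.3, 0.6, -2.8]
opening: 0.0117
gripper_force: 45.0
```

Run:
```python
from h import *
S=snap('scene','s3'); s=robot.read_state(); print(s['tool_pos'],s['force'],s['wrist_torque'],s['opening'],s['gripper_force'])
cv2.imwrite('pics/c3.png',cv2.resize(S['frame'][215:325,255:395,::-1],(700,550),interpolation=cv2.INTER_CUBIC))
```

```text
[ 0.56858215 -0.0338501   0.09800276] [-0.07270525  0.61582229 -2.08505518] [-0.03529511 -0.05150762  0.0168388 ] 0.012012163696233681 44.99920606613159
```

View pics/c3.png

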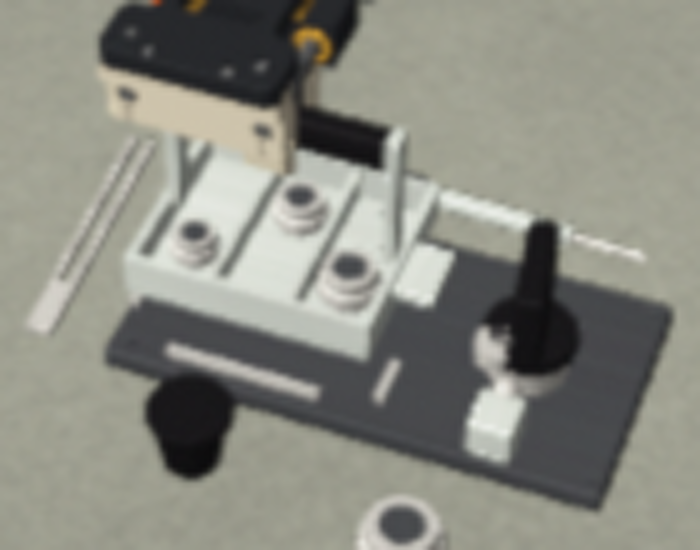

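The tray hangs clear and level, with its dies at (195,242), (300,207) and (348,278). I'll lift it about 82 mm more.

>>> jog_arm --rows '[[[0, 0, -0.02], [0, 0, 0]], [[0, 0, -0.06], [0, 0, 0]], [[0, 0, -0.11], [0, 0, 0]], [[0, 0, -0.16], [0, 0, 0]], [[0, 0, -0.21], [0, 0, 0]]]'

```text
t: 10.5
tool_pos: [0.5683, -0.0338, 0.1399]
orientation: [2.452, 1.964, 0.001]
force: [0.1, -0.2, -3.4]
opening: 0.0117
gripper_force: 45.0
```

>>> jog_arm --rows '[[[0, 0, -0.05], [0, 0, 0]], [[0, 0, -0.1], [0, 0, 0]], [[0, 0, -0.15], [0, 0, 0]], [[0, 0, -0.18], [0, 0, 0]], [[0, 0, -0.2], [0, 0, 0]]]'

```text
t: 11.0
tool_pos: [0.5683, -0.0338, 0.1795]
orientation: [2.452, 1.964, 0.001]
force: [-1.0, -0.4, -2.6]
opening: 0.0116
gripper_force: 45.0
```

>>> jog_arm --rows '[[[0, 0, 0], [0, 0, 0]], [[0, 0, 0], [0, 0, 0]], [[0, 0, 0], [0, 0, 0]], [[0, 0, 0], [0, 0, 0]], [[0, 0, 0], [0, 0, 0]]]'

```text
t: 11.5
tool_pos: [0.5678, -0.0338, 0.1783]
orientation: [-2.452, -1.964, 0.001]
force: [0.3, 0.5, -3.5]
opening: 0.0116
gripper_force: 45.0
```

>>> jog_arm --rows '[[[0, 0, 0], [0, 0, 0]], [[0, 0, 0], [0, 0, 0]], [[0, 0, 0], [0, 0, 0]], [[0, 0, 0], [0, 0, 0]], [[0, 0, 0], [0, 0, 0]]]'

```text
t: 12.0
tool_pos: [0.568, -0.0338, 0.1787]
orientation: [-2.452, -1.964, -0.0]
force: [0.0, 0.5, -3.0]
opening: 0.0118
gripper_force: 45.0
```

Run:
```python
from h import *
S=snap('scene','s4'); s=robot.read_state(); print(s['tool_pos'],s['force'],s['opening'],s['gripper_force'])
cv2.imwrite('pics/c4.png',cv2.resize(S['frame'][170:325,235:395,::-1],(600,581),interpolation=cv2.INTER_CUBIC))
```

```text
[ 0.56801105 -0.03379459  0.17865068] [ 0.1466009   0.51806438 -2.55087755] 0.012042871590110967 44.99898612499237
```

View pics/c4.png

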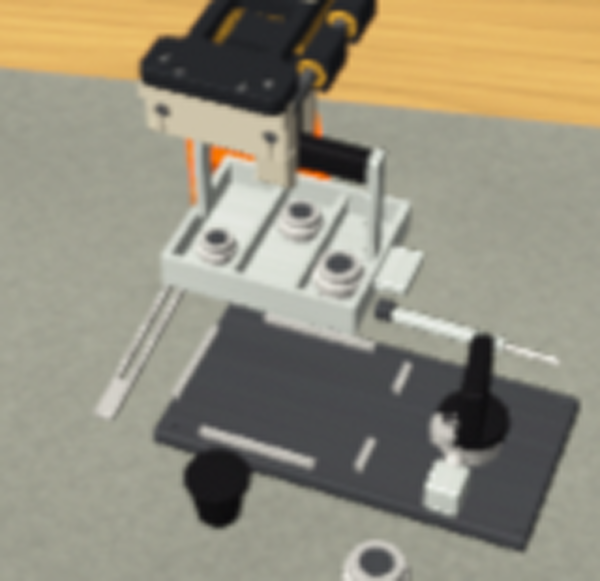

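The tray hangs level at about 0.119 m, clear of the dock, with its three dies at (217,245), (300,220) and (340,272). The knob is still open and the bystanders haven't moved.

```bash
python3 -c "
from plant import robot; print(robot.close_job())"
```

```text
the job is handed in; nothing more can be done
None
```

The clamp is open and the tray is held level in the gripper about 12 cm above the bench, with all three dies in it and the bystanders untouched; the job is handed in, and no verdict came back.

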